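# Lock the test nipple into the sprung push-fit coupling

## Task

Take the slimmer of the two steel nipples out of its stand and push it, tip down, into the push-fit coupling on the spring-mounted plate until it is fully home and its jaws lock; the plate sinks as you push. Keeping hold of the nipple alone, pull it straight up until the plate lifts about 5 mm above its rest height, to prove that it is locked, then let go and leave it locked in. Do not push or pull so hard that the plate hits either of its stops, and leave the fatter nipple in its stand.

Things in the scene. Friction and masses are not known exactly. Their poses are not given: they have to be found in the camera images.
- nipple_center (a point): middle of the slim steel nipple, a round rod 120 mm long standing upright, z up along it, 0.11-0.2 kg. From its tip: conical nose widening from 7 to 16 mm diameter over 9.5 mm; 16 mm collar to 12 mm; groove of 10 mm diameter from 12 to 19 mm; 16 mm shaft to 85 mm; knurled head of 24 mm diameter from 85 to 120 mm (grip here)
- nipple_tip (a point): centre of the flat lower end of the slim nipple, 60 mm below nipple_center; z points up along the nipple
- nipple_stand: aluminium stand of the slim nipple, fixed to the bench: 52 mm across, 30 mm high, with a round hole about 18 mm wide whose floor is 8 mm over the bench, so the nipple's head is 93 to 128 mm over the bench and must rise 25 mm to come free. Origin at the centre of its underside. The two stands may have changed places
- fat_nipple_center (a point): middle of the other nipple, to be left alone: same form and length (120 mm) but 22 mm shaft and 30 mm head; it stands in a stand of the same kind and does not fit the coupling
- coupling_mouth (a point): centre of the coupling's top rim, 93 mm over the bench at rest. The coupling is an upright steel socket 35 mm across with a black mouth ring (39 mm). A funnel about 22 mm wide at the rim narrows within 6 mm to the bore: 18 mm wide, 40 mm deep from the rim. It stands on a square 86 mm sprung plate over a base fixed to the bench; four posts at its corners are 66 mm high
- coupling_seat (a point): centre of the bore's bottom, 40 mm below the rim, z up: where the nipple's tip is when fully home. Hidden sprung jaws meet the nose 13 mm above home; a valve plunger pushes back (6 to 11 N) over the last 7 mm. In all it takes up to about 14 N to get home. The jaws snap into the groove 1.5 mm above home; then the nipple cannot be pulled out, and springs back 1 to 2 mm when let go
- floating_plate (a joint): height (m) of the sprung plate that carries the coupling: 0 at rest, negative pushed down, positive lifted. About 1.6 N per mm either way (5 mm up is a pull of 8 N). Hard stops at -0.015 (24 N) and +0.012 (19 N). As the plate gives way, the nipple must be driven several mm lower than the coupling's rest pose tells
- spanner_center (a point): middle of a loose combination spanner, 153 mm long, 9 mm thick, lying on the bench between the stands; a bystander
Things that resemble listed ones, but are neither listed nor needed, are in the scene too. What is shaped like the part that bears nipple_center but blue or orange is not meant.

How it is judged:
On the way, in this order (a step that is already met when the one before it is completed fails the run):
1. the nipple is pushed fully home in the coupling (z of nipple_tip in the frame of coupling_seat below 0.002 m and horizontal distance between nipple_tip and coupling_seat below 0.004 m and angle between the z axis of nipple_tip and the z axis of coupling_seat, either way round below 0.12 rad), for 0.05 s.
2. by the nipple alone, the plate is pulled up at least 2.5 mm and the nipple holds (value of joint floating_plate above 0.0025 m and z of nipple_tip in the frame of coupling_seat below 0.004 m and horizontal distance between nipple_tip and coupling_seat below 0.004 m and contact force between the fingers and floating_plate below 0.5 N), for 0.1 s.
At the end, for the whole second after the job is handed in: The slim nipple stands upright (within 7 degrees) in the coupling, its tip within 4 mm of the bore's bottom, after having been pushed home (within 2 mm) and pulled so that the plate rose at least 2.5 mm; it is let go and the plate is back at rest (-3 to +2 mm) (z of nipple_tip in the frame of coupling_seat below 0.004 m and horizontal distance between nipple_tip and coupling_seat below 0.004 m and angle between the z axis of nipple_tip and the z axis of coupling_seat, either way round below 0.12 rad and value of joint floating_plate between -0.003 and 0.002 m and velocity of joint floating_plate below 0.01 m/s); the robot touches nothing.
It fails at once if the plate is driven down onto its lower stop (value of joint floating_plate below -0.0145 m).
It fails at once if the plate is pulled up against its upper stop (value of joint floating_plate above 0.0115 m).
It fails at once if the fat nipple is moved from its stand (distance of fat_nipple_center from where it was at the start of the episode above 0.02 m).
It fails at once if the spanner is knocked away (distance of spanner_center from where it was at the start of the episode above 0.04 m).
It also fails if it takes over 42 s, if anything falls off the work surface, if the arm or the gripper's body presses on something with over 40 N, if the wrist force passes 120 N, or if a joint passes its speed limit or range.

## Robot

A 6-joint arm with a two-finger parallel gripper is mounted at the origin on a cart in front of the work surface, level with it; the furniture and walls round the work are solid. World frame = base frame: x ahead of the robot, y to its left, z up, the work surface at z = 0. Lengths are in m, angles in rad, forces in N, time in s.
With the tool pointing down it reaches from about 0.425 to 0.925 m from the base axis. Payload 12.5 kg.
Tool frame: the origin (TCP) lies where the fingers leave the gripper's body, on its centre line; the fingertips stand 73 mm ahead of it and the grasp point (between the pads) lies 54 mm ahead of it; z points along the fingers, y is the direction in which the jaws open and shut (so a half turn about z gives the same grasp; the last joint's range is limited). The gripper opens to 85 mm and grips with 20 to 120 N. Pads are 22 mm wide; open, the fingers measure 114 mm over their backs; the gripper's body (76 mm by 85 mm) begins 54 mm behind the grasp point. The pads swing forward as they close: fully open they stand 13 mm farther back than shut.
Start: joints at [1.108, 0.491, 1.559, -0, 1.092, -0.106], TCP at [0.218, 0.586, 0.304] pointing down, gripper open.
Joint ranges: [-3.1, 3.1], [-0.84, 2.19], [0.05, 2.79], [-1.13, 4.28], [0.06, 2.93], [-2.69, 2.69]. Speed limits (rad/s): [2.22, 2.22, 2.79, 3.14, 3.14, 3.14].

## Interface

Orientations are given as a rotation vector (axis times angle).
In Python, from bench import env gives the robot as it stands.
- The arm moves only by the tool servo_tool, never from a script. Its arguments are lists of equal length, an entry for each row: "translation": the shift along the world's x, y, z in mm, a list of three; "twist": the turn, a rotation vector about the world's x, y, z in rad, a list of three. A call has 1 to 5 rows; each row shifts and turns the commanded pose from where the row before left it; what a row does not reach is not made up. A row lasts 1/12 s, in which the tool goes at most 41.7 mm and 7.16 degrees, less where a joint would pass 70% of its speed; a pose out of reach is approached as far as the arm can. A call is refused whole if a number of a shift passes 41.7 or a number of a turn 0.125, either way. A call with a gripper value outside its range is refused whole. "fingers" is the finger opening in mm, from 0 to 85.4, set as the call begins (left out, the last holds). The fingers move at their own pace and stop on an object; the grip force is fixed at half the most. Time passes only in rows, so rows that do not move let the fingers close. It gives the time, the measured TCP pose, the force and the opening at its end, in the units of the state.
- env.state(): the state, without advancing time (a new reading comes with each control period).
- env.get_image(name): name is "scene" or "top" or "wrist"; returns the picture (384x512x3 uint8, red, green, blue); there is no depth.
- env.camera_model(name): a dict with "fovy" (degrees; the focal length in pixels is half the picture's height over the tangent of half this angle, whatever the lens; pixels are square), "cx", "cy" (the principal point, pixels), "rvec" (rotation vector, rad) and "tvec" (3), from world to camera coordinates, as OpenCV has them; the wrist camera has in their place "T_tool_cam" (4x4, takes a point from camera to tool coordinates, whose origin is the TCP and whose axes are the flange's). Camera axes: x right, y down, z forward; pixel columns grow to the right and rows downward; lengths in m; the calibration is good to about 2 mm. The wrist camera is an equidistant fisheye: a pixel r from the principal point sees the ray r / f radians off the axis. A picture is of the moment at which its call begins: read the wrist's pose just before it. camera_model takes no time and is no camera call.
- env.hand_in(): hands the job in, once; it reports no verdict.
The state is a dict: "time_s": time; "q": joint angles; "qd": joint speeds; "effort": joint torques, N m; "ee_pos": TCP position; "eef_rot": TCP orientation; "force": force on the tool from outside, world axes, zero at the start; "ft_torque": the same for the moment, N m; "grip_width": opening from 0.0 (shut) to 1.0 (fully open).
Only numpy, scipy, OpenCV 4.12 (cv2) and the standard library are available. Lean on these libraries where they do the work, as an engineer would, in place of code of your own. Each camera call takes 0.05 s, during which the arm holds its last target.

## Working session

There is one attempt and no reset: what is moved stays moved. The work goes in short steps, Python scripts to look and compute and a tool call to move; the robot and the scene stay as the last step left them, time stands still between calls to the robot, and variables do not carry over. Pictures are saved under pics/ and viewed, and the job is handed in when it is done.

Besides the shell and the picture viewer there is one more tool, called as name(argument=value, ...), one argument or row to a line, values as JSON. servo_tool: Moves the arm, as the interface text tells. Its arguments: {"type":"object","properties":{"translation":{"type":"array","items":{"type":"array","items":{"type":"number"}}},"twist":{"type":"array","items":{"type":"array","items":{"type":"number"}}},"fingers":{"type":"number"}},"required":["translation","twist"]}

```bash
ls; mkdir -p pics
python3 - <<'E'
from bench import env
import cv2
s=env.state();print({k:s[k] for k in('time_s','ee_pos','eef_rot','force','grip_width')})
for n in('scene','top','wrist'):
    im=env.get_image(n);cv2.imwrite(f'pics/{n}0.png',im[:,:,::-1]);print(n,env.camera_model(n))
E
```

```text
pics
{'time_s': 0.0, 'ee_pos': array([0.21819314, 0.5855013 , 0.30330359]), 'eef_rot': array([-5.57418456e-01, -3.09139994e+00,  1.79349713e-03]), 'force': array([-0.23801865,  0.77445261, -0.20036748]), 'grip_width': 0.9997842000228024}
scene {'fovy': 49.28721217441084, 'cx': 254.68467835790125, 'cy': 184.84661083181228, 'rvec': array([ 2.04748876, -0.75444204,  0.4135264 ]), 'tvec': array([-0.35697597,  0.32174183,  0.58816018])}
top {'fovy': 46.3956309129833, 'cx': 259.42157690769295, 'cy': 193.13088899418526, 'rvec': array([ 2.06872473, -2.14757809,  0.22375479]), 'tvec': array([0.16549122, 0.58192308, 1.11229871])}
wrist {'fovy': 65.70646984690485, 'cx': 255.71463151556057, 'cy': 189.87258952038906, 'T_tool_cam': array([[-3.97883453e-04, -9.56107443e-01, -2.93016040e-01,
         7.50225899e-02],
       [ 9.99999206e-01, -3.00314437e-05, -1.25989639e-03,
        -6.86618580e-04],
       [ 1.19579662e-03, -2.93016309e-01,  9.56106695e-01,
        -7.02947165e-02],
       [ 0.00000000e+00,  0.00000000e+00,  0.00000000e+00,
         1.00000000e+00]])}
```

View pics/scene0.png

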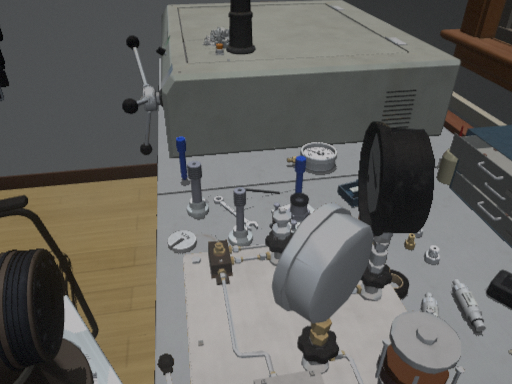

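View pics/top0.png

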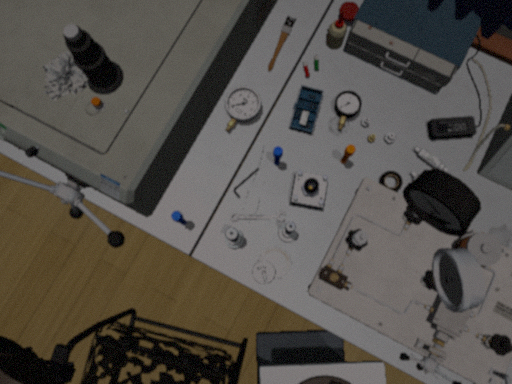

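View pics/wrist0.png

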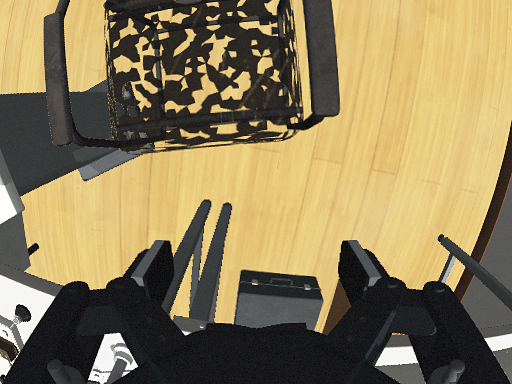

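```bash
cat > h.py <<'E'
import numpy as np,cv2
from bench import env
def cam(n):
    c=env.camera_model(n); f=192/np.tan(np.radians(c['fovy']/2))
    return c,f
def ray(n,u,v):
    c,f=cam(n);R=cv2.Rodrigues(c['rvec'])[0]
    d=R.T@np.array([(u-c['cx'])/f,(v-c['cy'])/f,1]); return -R.T@c['tvec'],d
def atz(n,u,v,z):
    o,d=ray(n,u,v);return o+d*(z-o[2])/d[2]
def proj(n,p):
    c,f=cam(n);q=cv2.Rodrigues(c['rvec'])[0]@np.array(p)+c['tvec'];return q[:2]/q[2]*f+[c['cx'],c['cy']]
def wpose(T):
    W=np.eye(4);W[:3,:3]=cv2.Rodrigues(np.array(T['eef_rot']))[0];W[:3,3]=T['ee_pos'];return W
def wproj(s,p):
    c,f=cam('wrist');M=wpose(s)@c['T_tool_cam'];q=np.linalg.inv(M)@np.append(p,1)
    r=np.hypot(q[0],q[1]);th=np.arctan2(r,q[2]);return q[:2]/r*th*f+[c['cx'],c['cy']]
def watz(s,u,v,z):
    c,f=cam('wrist');M=wpose(s)@c['T_tool_cam'];a=np.array([u-c['cx'],v-c['cy']]);r=np.hypot(*a);th=r/f
    d=M[:3,:3]@np.array([*(a/r*np.sin(th)),np.cos(th)]);return M[:3,3]+d*(z-M[2,3])/d[2]
def crop(im,x0,y0,w,h,k,fn):
    cv2.imwrite(fn,cv2.resize(im[y0:y0+h,x0:x0+w],None,fx=k,fy=k,interpolation=cv2.INTER_CUBIC))
E
python3 - <<'E'
from h import *
crop(cv2.imread('pics/top0.png'),215,140,130,100,6,'pics/topc.png')
crop(cv2.imread('pics/scene0.png'),160,130,160,120,5,'pics/scenec.png')
E
```

```text
(no output)
```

View pics/topc.png

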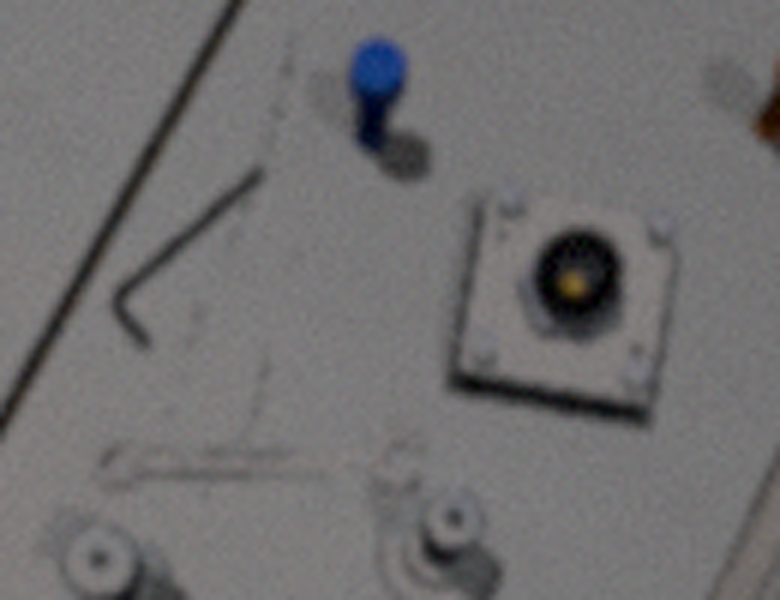

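View pics/scenec.png

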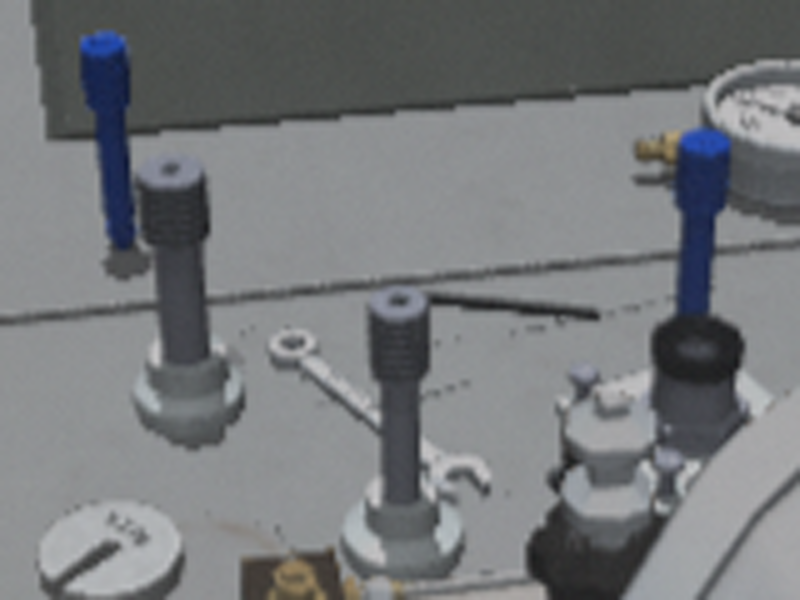

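Candidates: slim nipple at top (291,226) / scene (240,190); fat nipple at top (232,233) / scene (194,163); blue look‑alikes at scene (181,140) and (300,160), orange at top (348,153). In the scene crop the head at (240,190) is visibly narrower than the one at (194,163), although it is nearer the camera.

Run:
```python
from h import *
def tri(a,b):
    (o1,d1),(o2,d2)=ray('top',*a),ray('scene',*b)
    t=np.linalg.lstsq(np.c_[d1,-d2],o2-o1,rcond=None)[0];p,q=o1+d1*t[0],o2+d2*t[1];return (p+q)/2,p-q
print('slim',atz('top',290.8,226.3,.128),atz('scene',239.6,190,.128),tri((290.8,226.3),(239.6,190)))
print('fat',atz('top',231.7,233,.128),atz('scene',194,163.5,.128))
print('mouth',atz('top',311.2,186.2,.093),atz('scene',299.4,199,.093),tri((311.2,186.2),(299.4,199)))
print('spanner',[atz('top',*p,.005)[:2] for p in((235,217.5),(283,217.5))])
for n in('top','scene'): print(n,ray(n,0,0)[0])
```

```text
slim [0.48815796 0.07053514 0.128     ] [0.49167753 0.07204497 0.128     ] (array([0.48879863, 0.07009833, 0.13000074]), array([-0.00178582,  0.00113206, -0.00032459]))
fat [0.47718965 0.21467292 0.128     ] [0.4804748  0.21730436 0.128     ]
mouth [0.59423756 0.01057572 0.093     ] [0.59757772 0.00680558 0.093     ] (array([0.59650191, 0.00891295, 0.09169761]), array([-0.0036657 ,  0.00286439, -0.00118369]))
spanner [array([0.53483619, 0.21241004]), array([0.52991413, 0.08184786])]
top [0.3395719  0.14665386 1.21095574]
scene [ 0.06392733 -0.46914531  0.59388384]
```

servo_tool(
  translation=[
    [10, -20, 0],
    [17, -33, 0],
    [18, -35, 0],
    [18, -35, 0],
    [18, -35, 0],
  ],
  twist=[
    [0, 0, 0],
    [0, 0, 0],
    [0, 0, 0],
    [0, 0, 0],
    [0, 0, 0],
  ],
)

```text
time_s: 0.57
ee_pos: [0.2995, 0.4261, 0.3037]
eef_rot: [-0.556, -3.092, 0.0]
force: [0.6, -0.0, -1.0]
grip_width: 1.002
```

servo_tool(
  translation=[
    [18, -35, 0],
    [18, -35, 0],
    [18, -35, 0],
    [18, -35, 0],
    [18, -35, 0],
  ],
  twist=[
    [0, 0, 0],
    [0, 0, 0],
    [0, 0, 0],
    [0, 0, 0],
    [0, 0, 0],
  ],
)

```text
time_s: 0.98
ee_pos: [0.3896, 0.2509, 0.304]
eef_rot: [0.557, 3.092, 0.0]
force: [0.3, 0.1, -0.6]
grip_width: 0.998
```

servo_tool(
  translation=[
    [18, -35, 0],
    [18, -35, 0],
    [18, -35, 0],
    [18, -35, 0],
    [18, -35, 0],
  ],
  twist=[
    [0, 0, 0],
    [0, 0, 0],
    [0, 0, 0],
    [0, 0, 0],
    [0, 0, 0],
  ],
)

```text
time_s: 1.4
ee_pos: [0.4797, 0.0757, 0.304]
eef_rot: [0.558, 3.092, 0.0]
force: [0.7, 0.6, -0.6]
grip_width: 1.001
```

Run:
```python
from h import *
s=env.state();print(s['ee_pos'],s['eef_rot'],s['q'])
im=env.get_image('wrist')[:,:,::-1];cv2.imwrite('pics/w1.png',im)
for p in([.489,.071,.128],[.596,.009,.093],[.478,.215,.128]):print(wproj(s,p))
```

```text
[0.47974646 0.07569115 0.30395619] [5.57661917e-01 3.09165598e+00 1.96484939e-04] [ 2.03344763e-02  2.93726958e-01  1.89039493e+00  1.39167323e-04
  9.57402250e-01 -1.19362687e+00]
[255.52079837 200.62619135]
[237.70127765 290.13706106]
[401.30699741 135.87750785]
```

View pics/w1.png

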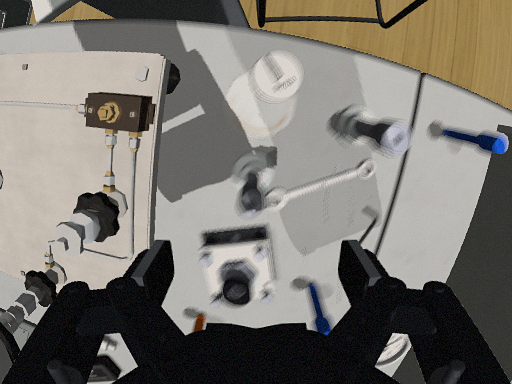

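Run:
```python
from h import *
s=env.state();print(s['ee_pos'],s['eef_rot'],s['time_s'])
im=env.get_image('wrist')[:,:,::-1];cv2.imwrite('pics/w2.png',im)
crop(im,190,140,130,170,4,'pics/w2c.png')
for p in([.489,.071,.128],[.596,.009,.093],[.478,.215,.128]):print(wproj(s,p))
```

```text
[0.48270585 0.07119346 0.30391097] [ 5.61007059e-01  3.08911391e+00 -1.50551182e-03] 1.45
[259.33080322 195.52594174]
[240.75442047 286.78888183]
[404.84254615 130.61274526]
```

View pics/w2c.png

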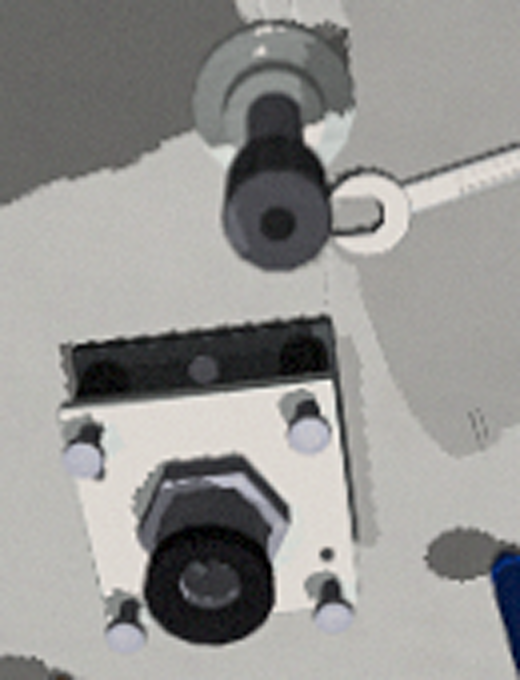

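Run:
```python
from h import *
s=env.state();print(s['ee_pos'],s['eef_rot'],s['time_s'])
s2=dict(s);s2['ee_pos']=[0.48270585,0.07119346,0.30391097];s2['eef_rot']=[ 5.61007059e-01 , 3.08911391e+00, -1.50551182e-03]
for t in(s2,s):print(watz(t,190+276.5/4,140+220/4,.128),watz(t,190+209/4,140+583/4,.093))
R=cv2.Rodrigues(np.array(s['eef_rot']))[0];print(R)
```

```text
[0.48129294 0.07366883 0.30374999] [ 5.64643066e-01  3.08958639e+00 -5.89395019e-04] 1.5
[0.48848492 0.07100029 0.128     ] [0.5951972  0.01117267 0.093     ]
[0.48684559 0.07361706 0.128     ] [0.59323415 0.01365945 0.093     ]
[[-9.35358553e-01  3.53700169e-01  7.52734436e-04]
 [ 3.53699856e-01  9.35358831e-01 -5.19103811e-04]
 [-8.87683908e-04 -2.19306128e-04 -9.99999582e-01]]
```

servo_tool(
  translation=[
    [7, -2.5, -20],
    [0, 0, -30],
    [0, 0, -10],
    [0, 0, 0],
    [0, 0, 0],
  ],
  twist=[
    [0, 0, 0],
    [0, 0, 0],
    [0, 0, 0],
    [0, 0, 0],
    [0, 0, 0],
  ],
  fingers=50,
)

```text
time_s: 1.92
ee_pos: [0.4862, 0.0755, 0.2438]
eef_rot: [-0.557, -3.091, 0.0]
force: [0.1, 0.2, 0.1]
grip_width: 0.587
```

Run:
```python
from h import *
s=env.state();print(s['ee_pos'],s['eef_rot'],s['time_s'])
im=env.get_image('wrist')[:,:,::-1];cv2.imwrite('pics/w3.png',im)
crop(im,180,130,150,190,3,'pics/w3c.png')
print(wproj(s,[.4885,.071,.128]),wproj(s,[.4885,.071,.03]),wproj(s,[.5952,.0112,.093]))
```

```text
[0.48615091 0.07552168 0.24384015] [-5.56824116e-01 -3.09072025e+00  1.30461622e-04] 1.9167
[252.11268363 220.69568653] [253.39527316 182.11858127] [233.96136569 319.7836031 ]
```

View pics/w3c.png

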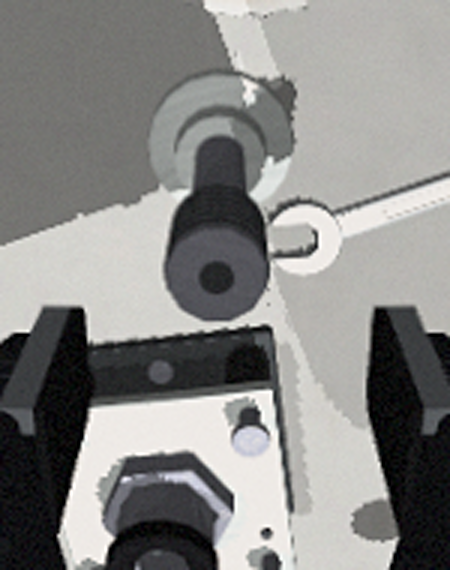

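Run:
```python
from h import *
s=env.state();print(s['ee_pos'],s['time_s'])
print(watz(s,252.3,221.3,.128), (wpose(s)@[0,0,.054,1]))
```

```text
[0.48640831 0.07553539 0.24450117] 1.9667
[0.48966251 0.0708666  0.128     ] [0.48643176 0.07554088 0.19050117 1.        ]
```

servo_tool(
  translation=[
    [2.5, -4.5, -15],
    [0, 0, -25],
    [0, 0, -25],
    [0, 0, -12],
    [0, 0, 0],
  ],
  twist=[
    [0, 0, 0],
    [0, 0, 0],
    [0, 0, 0],
    [0, 0, 0],
    [0, 0, 0],
  ],
)

```text
time_s: 2.38
ee_pos: [0.4885, 0.0709, 0.1659]
eef_rot: [-0.557, -3.09, 0.0]
force: [0.1, -0.0, 0.4]
grip_width: 0.584
```

Run:
```python
from h import *
s=env.state();print(s['ee_pos'],s['eef_rot'],s['time_s'])
im=env.get_image('wrist')[:,:,::-1];cv2.imwrite('pics/w4.png',im)
print(wproj(s,[.4885,.071,.128]))
```

```text
[0.48845317 0.07086305 0.16590689] [-5.56763623e-01 -3.08990306e+00  4.13288670e-04] 2.3833
[258.03841482 281.82910859]
```

View pics/w4.png

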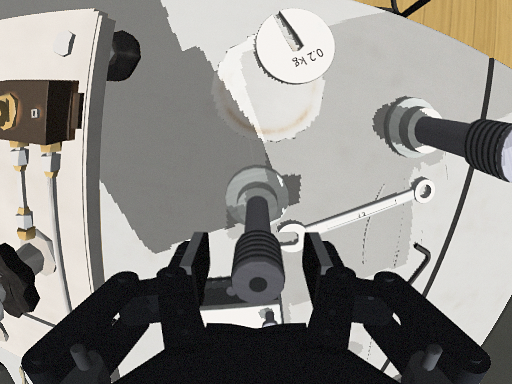

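The head (258,285) lies centred between the pads; its narrowness relative to the fat one (495,150) confirms the choice. Closing.

servo_tool(
  translation=[
    [1, 0, 0],
    [0, 0, 0],
    [0, 0, 0],
    [0, 0, 0],
    [0, 0, 0],
  ],
  twist=[
    [0, 0, 0],
    [0, 0, 0],
    [0, 0, 0],
    [0, 0, 0],
    [0, 0, 0],
  ],
  fingers=0,
)

```text
time_s: 2.85
ee_pos: [0.4904, 0.0707, 0.1684]
eef_rot: [0.557, 3.089, 0.001]
force: [0.1, 1.2, 6.6]
grip_width: 0.265
```

servo_tool(
  translation=[
    [0, 0, 0],
    [0, 0, 0],
    [0, 0, 0],
  ],
  twist=[
    [0, 0, 0],
    [0, 0, 0],
    [0, 0, 0],
  ],
)

```text
time_s: 3.1
ee_pos: [0.4904, 0.0708, 0.1685]
eef_rot: [0.557, 3.089, 0.001]
force: [0.0, 0.2, 7.6]
grip_width: 0.264
```

servo_tool(
  translation=[
    [0, 0, 6],
    [0, 0, 15],
    [0, 0, 25],
    [0, 0, 30],
    [0, 0, 25],
  ],
  twist=[
    [0, 0, 0],
    [0, 0, 0],
    [0, 0, 0],
    [0, 0, 0],
    [0, 0, 0],
  ],
)

```text
time_s: 3.52
ee_pos: [0.4896, 0.0707, 0.2703]
eef_rot: [0.557, 3.091, 0.0]
force: [1.2, -0.8, -1.5]
grip_width: 0.26
```

servo_tool(
  translation=[
    [0, 0, 12],
    [0, 0, 0],
    [0, 0, 0],
  ],
  twist=[
    [0, 0, 0],
    [0, 0, 0],
    [0, 0, 0],
  ],
)

```text
time_s: 3.77
ee_pos: [0.4895, 0.0707, 0.2805]
eef_rot: [0.557, 3.09, 0.001]
force: [0.7, -0.5, -2.6]
grip_width: 0.265
```

Run:
```python
from h import *
s=env.state();print(s['ee_pos'],s['eef_rot'],s['time_s'],s['force'],s['grip_width'])
im=env.get_image('wrist')[:,:,::-1];cv2.imwrite('pics/w5.png',im)
im=env.get_image('scene')[:,:,::-1];cv2.imwrite('pics/s5.png',im)
crop(im,160,90,200,150,4,'pics/s5c.png')
```

```text
[0.48953596 0.07066453 0.2805422 ] [5.57231771e-01 3.09026869e+00 5.99831798e-04] 3.7667 [ 0.70584495 -0.45414688 -2.57265514] 0.26472368342433217
```

View pics/w5.png

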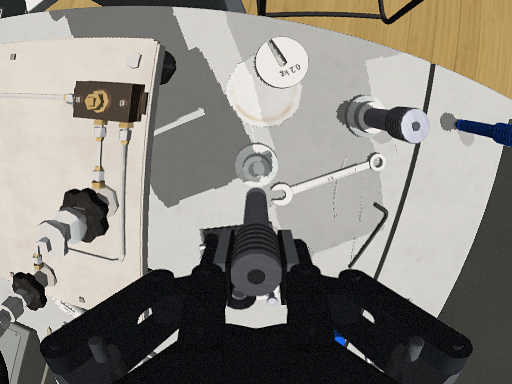

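View pics/s5c.png

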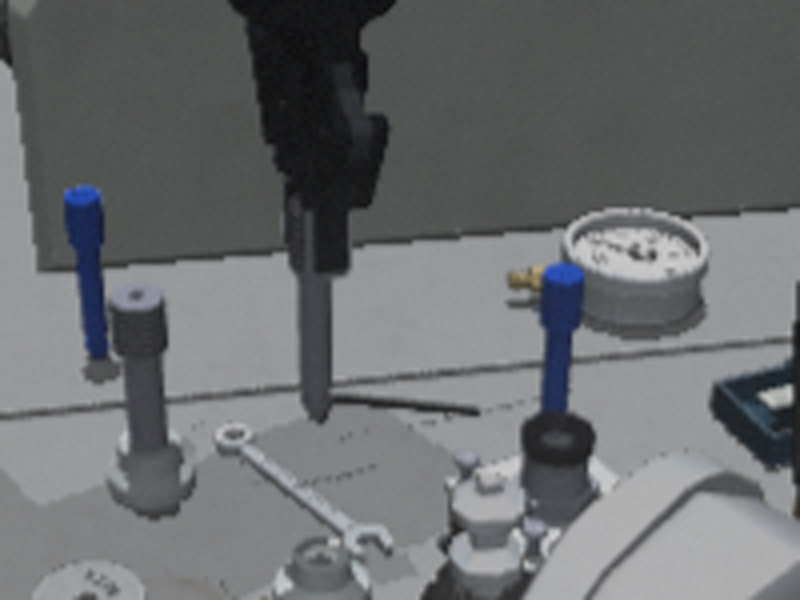

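Run:
```python
from h import *
def tri(a,b):
    (o1,d1),(o2,d2)=ray('top',*a),ray('scene',*b)
    t=np.linalg.lstsq(np.c_[d1,-d2],o2-o1,rcond=None)[0];p,q=o1+d1*t[0],o2+d2*t[1];return (p+q)/2,p-q
print('disc',tri((460,280),(325,265)));print('wheel',tri((440,203),(393,180)))
print('wheeledge',tri((408,190),(370,180)))
print('valve',tri((357,240),(282,215)))
c='top'
print(proj('top',[.596,.0108,.093]),proj('scene',[.596,.0108,.093]))
```

```text
disc (array([ 0.34465798, -0.26377749,  0.26511201]), array([-0.00030676,  0.00024621, -0.0001084 ]))
wheel (array([ 0.50488514, -0.23308215,  0.29459757]), array([-0.00455386,  0.00499299, -0.00286122]))
wheeledge (array([ 0.54126809, -0.18067531,  0.25481972]), array([-0.00076881,  0.00077352, -0.00042627]))
valve (array([ 0.44954423, -0.08156055,  0.17458252]), array([-0.01047558,  0.00770431, -0.00272296]))
[311.07035721 185.53323784] [297.48586955 198.43441492]
```

servo_tool(
  translation=[
    [10, -6, 0],
    [22, -12, 0],
    [27, -15, 0],
    [27, -15, 0],
    [14.5, -8, 0],
  ],
  twist=[
    [0, 0, 0],
    [0, 0, 0],
    [0, 0, 0],
    [0, 0, 0],
    [0, 0, 0],
  ],
)

```text
time_s: 4.28
ee_pos: [0.593, 0.0127, 0.2786]
eef_rot: [-0.559, -3.091, 0.0]
force: [-0.2, 0.1, -1.2]
grip_width: 0.263
```

servo_tool(
  translation=[
    [6, -4, 0],
    [0, 0, 0],
    [0, 0, 0],
    [0, 0, 0],
  ],
  twist=[
    [0, 0, 0],
    [0, 0, 0],
    [0, 0, 0],
    [0, 0, 0],
  ],
)

```text
time_s: 4.62
ee_pos: [0.5955, 0.0111, 0.2795]
eef_rot: [-0.557, -3.091, -0.0]
force: [-0.4, -0.3, -2.7]
grip_width: 0.264
```

Run:
```python
from h import *
s=env.state();print(s['ee_pos'],s['eef_rot'],s['time_s'],s['force'],s['grip_width'])
im=env.get_image('wrist')[:,:,::-1];crop(im,150,180,220,204,3,'pics/w6c.png')
im=env.get_image('scene')[:,:,::-1];
crop(im,250,120,100,120,5,'pics/s6c.png')
im=env.get_image('top')[:,:,::-1];
crop(im,250,130,120,100,5,'pics/t6c.png')
```

```text
[0.5954772  0.01108159 0.27949722] [-5.56676031e-01 -3.09050647e+00 -3.88041309e-05] 4.6167 [-0.41622411 -0.32995624 -2.67626709] 0.26406445818982355
```

View pics/w6c.png

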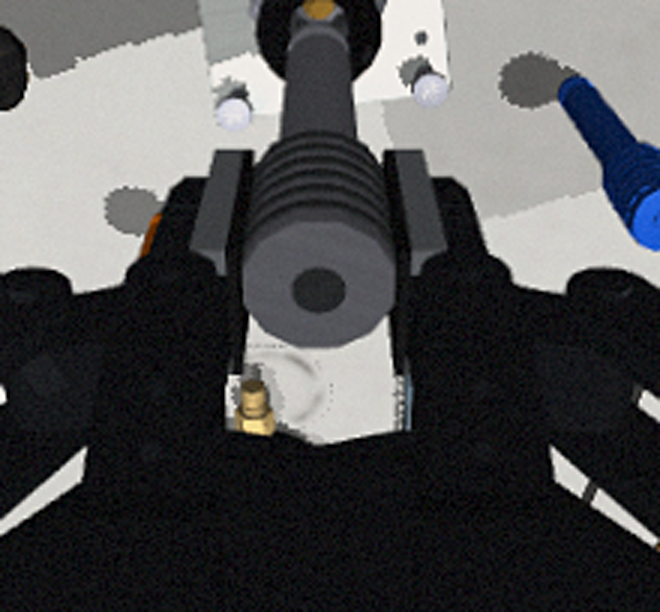

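View pics/s6c.png

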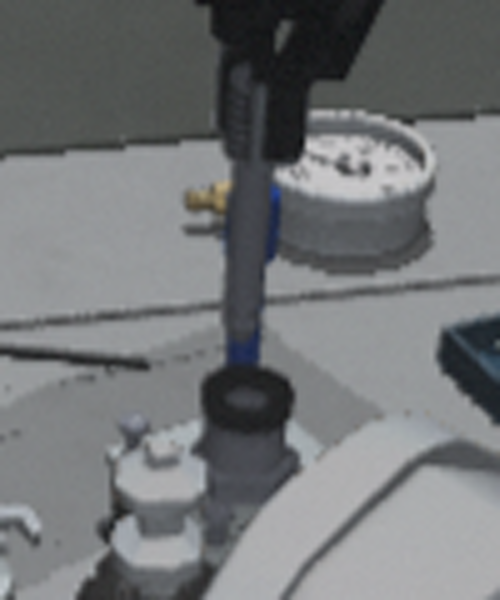

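View pics/t6c.png

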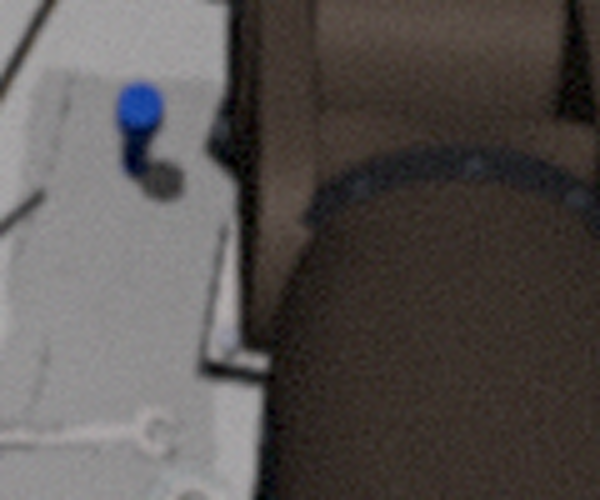

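```bash
python3 - <<'E'
from h import *
b=np.array([.5955,.0111])
for z in(.119,.128,.185,.093):print(z,proj('scene',[*b,z]))
for dx,dy in((.003,0),(0,.003)):print(proj('scene',[b[0]+dx,b[1]+dy,.093])-proj('scene',[*b,.093]))
print(proj('scene',[.4896,.0707,.128]),'obs 239.6 190')
s=env.state();print(s['ee_pos'],s['force'])
s['ee_pos']=np.array([.59548,.01108,.2795]);s['eef_rot']=np.array([-.55668,-3.0905,0])
for z in(.093,):print(wproj(s,[*b,z]),wproj(s,[b[0]+.003,b[1],z]),wproj(s,[b[0],b[1]+.003,z]))
E
python3 - <<'E'
import cv2
im=cv2.imread('pics/s6c.png')
cv2.imwrite('pics/s6d.png',cv2.resize(im[250:480,150:350],None,fx=3,fy=2.6,interpolation=cv2.INTER_CUBIC))
im=cv2.imread('pics/w6c.png')
cv2.imwrite('pics/w6d.png',cv2.resize(im[0:200,200:440],None,fx=3,fy=3,interpolation=cv2.INTER_CUBIC))
E
```

```text
0.119 [297.98961256 188.0545322 ]
0.128 [298.26445995 184.37098022]
0.185 [300.08229334 160.00806403]
0.093 [297.21318156 198.46039421]
[ 1.01449298 -0.53674998]
[-1.03088342 -0.63506528]
[239.21009432 190.66870996] obs 239.6 190
[0.59571381 0.01116785 0.2801641 ] [-0.41133192 -0.09475487 -2.35237312]
[256.9298571  186.24414321] [258.08697188 189.23394647] [260.05769133 185.12679267]
```

View pics/s6d.png

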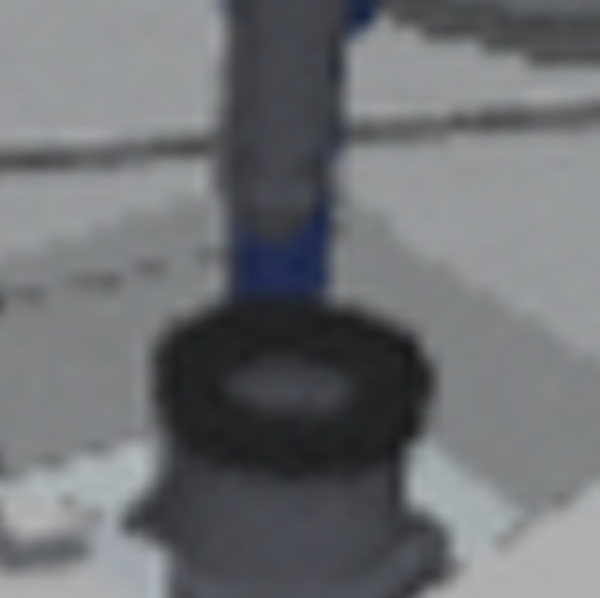

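View pics/w6d.png

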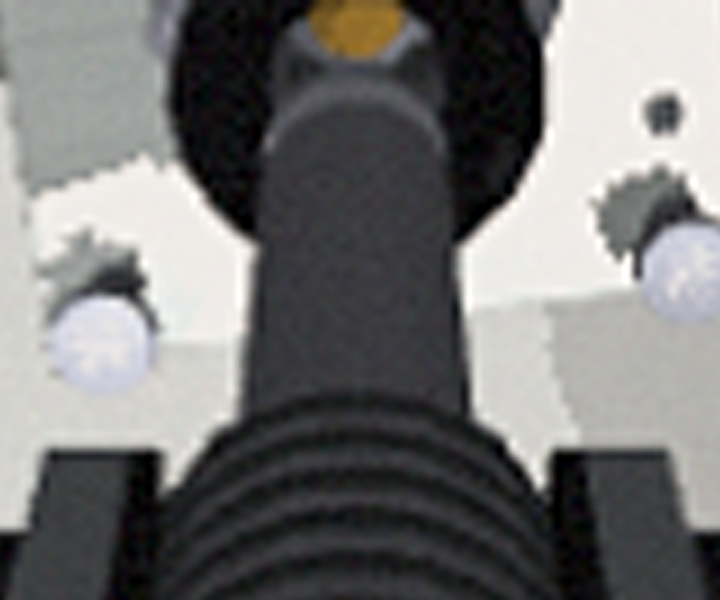

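```bash
cat > ov.py <<'E'
from h import *
import sys
def run(fn,cands,nip,tipz):
    s=env.state();im=env.get_image('wrist')[:,:,::-1].copy();cv2.imwrite('pics/raw_'+fn,im)
    print(s['ee_pos'],s['eef_rot'],s['force'],s['time_s'])
    k=6;x0,y0,w,h=200,140,115,95
    t=np.linspace(0,2*np.pi,80)
    big=cv2.resize(im[y0:y0+h,x0:x0+w],None,fx=k,fy=k,interpolation=cv2.INTER_CUBIC)
    def circ(c,r,z,col):
        p=np.array([wproj(s,[c[0]+r*np.cos(a),c[1]+r*np.sin(a),z]) for a in t])
        p=((p-[x0,y0]+.5)*k).astype(np.int32);cv2.polylines(big,[p],True,col,1)
    for c,col in cands: circ(c,.0195,.093,col)
    if nip is not None:
        circ(nip,.008,tipz+.0095,(255,255,0));circ(nip,.0035,tipz,(255,255,0))
    cv2.imwrite('pics/'+fn,big)
E
python3 - <<'E'
from ov import *
run('o1.png',[((.596,.011),(0,0,255)),((.599,.010),(0,255,0))],(.5957,.0112),.1195)
E
```

```text
[0.59571381 0.01116785 0.2801641 ] [5.56451594e-01 3.09191131e+00 1.59914174e-04] [-0.41133192 -0.09475487 -2.35237312] 4.7667
```

View pics/o1.png

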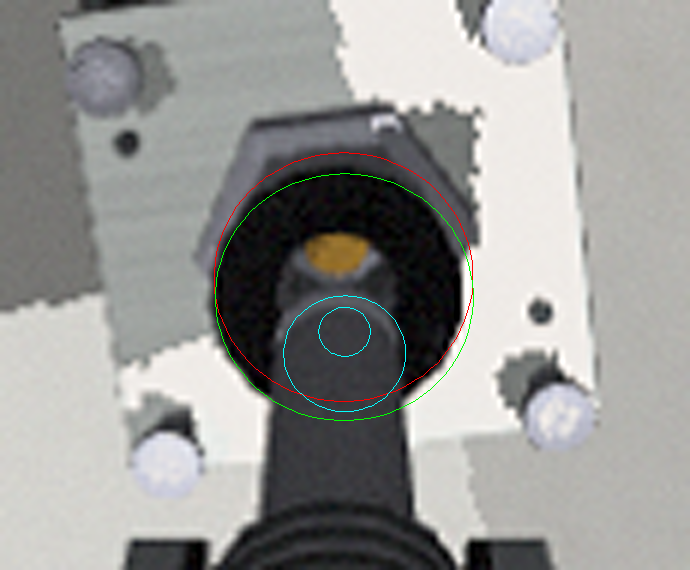

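servo_tool(
  translation=[
    [2.2, -1.2, -8],
    [0, 0, -12],
    [0, 0, 0],
    [0, 0, 0],
  ],
  twist=[
    [0, 0, 0],
    [0, 0, 0],
    [0, 0, 0],
    [0, 0, 0],
  ],
)

```text
time_s: 5.15
ee_pos: [0.5983, 0.0095, 0.2593]
eef_rot: [-0.557, -3.09, 0.0]
force: [0.2, 0.8, -2.0]
grip_width: 0.266
```

Run:
```python
from ov import *
p=env.state()['ee_pos']
run('o2.png',[((.5976,.0102),(0,255,0))],p[:2],p[2]-.1605)
im=env.get_image('scene')[:,:,::-1]
crop(im,270,160,60,60,10,'pics/s7.png')
```

```text
[0.59828553 0.00951693 0.25928166] [-5.57122530e-01 -3.09034142e+00  5.44527812e-05] [ 0.16047525  0.84982986 -1.99075908] 5.15
```

View pics/o2.png

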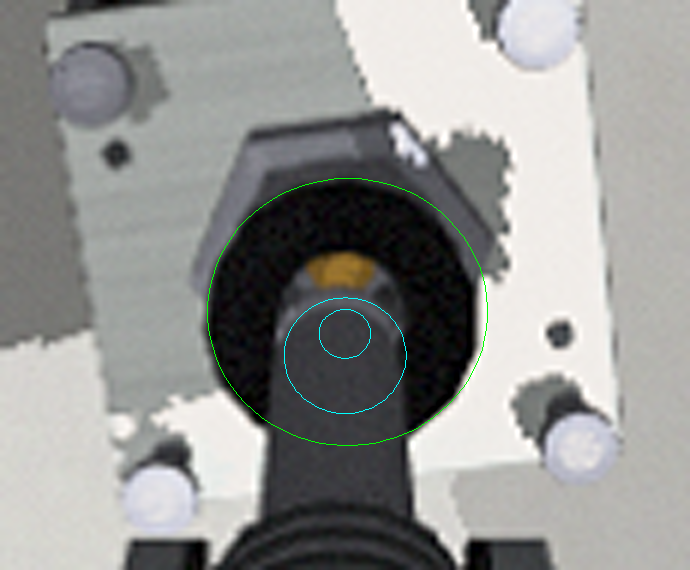

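View pics/s7.png

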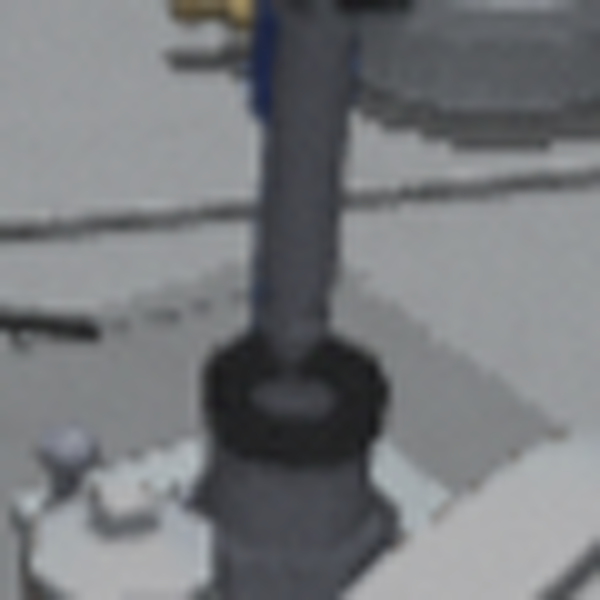

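servo_tool(
  translation=[
    [0, 0, -5],
    [0, 0, -6],
    [0, 0, -3],
    [0, 0, 0],
  ],
  twist=[
    [0, 0, 0],
    [0, 0, 0],
    [0, 0, 0],
    [0, 0, 0],
  ],
)

```text
time_s: 5.58
ee_pos: [0.5982, 0.0095, 0.245]
eef_rot: [-0.557, -3.09, 0.0]
force: [0.1, -0.9, -2.8]
grip_width: 0.264
```

servo_tool(
  translation=[
    [0, 0, -5],
    [0, 0, -5],
    [0, 0, -4],
    [0, 0, 0],
  ],
  twist=[
    [0, 0, 0],
    [0, 0, 0],
    [0, 0, 0],
    [0, 0, 0],
  ],
)

```text
time_s: 5.92
ee_pos: [0.5986, 0.0094, 0.2311]
eef_rot: [0.558, 3.092, 0.0]
force: [2.7, 0.5, -2.6]
grip_width: 0.261
```

servo_tool(
  translation=[
    [0.4, 0, -2],
    [0, 0, -2],
    [0, 0, -2],
    [0, 0, 0],
  ],
  twist=[
    [0, 0, 0],
    [0, 0, 0],
    [0, 0, 0],
    [0, 0, 0],
  ],
)

```text
time_s: 6.25
ee_pos: [0.599, 0.0095, 0.2257]
eef_rot: [0.558, 3.091, 0.0]
force: [1.7, 0.8, 0.5]
grip_width: 0.261
```

servo_tool(
  translation=[
    [0, 0, -2],
    [0, 0, -2],
    [0, 0, 0],
    [0, 0, 0],
  ],
  twist=[
    [0, 0, 0],
    [0, 0, 0],
    [0, 0, 0],
    [0, 0, 0],
  ],
)

```text
time_s: 6.58
ee_pos: [0.599, 0.0095, 0.222]
eef_rot: [0.557, 3.091, 0.0]
force: [2.8, 0.1, 1.7]
grip_width: 0.262
```

servo_tool(
  translation=[
    [0.4, 0, -2],
    [0, 0, -2],
    [0, 0, 0],
  ],
  twist=[
    [0, 0, 0],
    [0, 0, 0],
    [0, 0, 0],
  ],
)

```text
time_s: 6.83
ee_pos: [0.5993, 0.0095, 0.2178]
eef_rot: [0.557, 3.092, 0.0]
force: [1.2, -0.2, 4.6]
grip_width: 0.264
```

servo_tool(
  translation=[
    [0, 0, -2],
    [0, 0, -1],
    [0, 0, 0],
  ],
  twist=[
    [0, 0, 0],
    [0, 0, 0],
    [0, 0, 0],
  ],
)

```text
time_s: 7.08
ee_pos: [0.5994, 0.0095, 0.2152]
eef_rot: [0.557, 3.091, 0.0]
force: [0.3, -0.1, 6.5]
grip_width: 0.263
```

servo_tool(
  translation=[
    [0, 0, -2],
    [0, 0, -1],
    [0, 0, 0],
  ],
  twist=[
    [0, 0, 0],
    [0, 0, 0],
    [0, 0, 0],
  ],
)

```text
time_s: 7.33
ee_pos: [0.5993, 0.0095, 0.212]
eef_rot: [0.557, 3.091, 0.0]
force: [0.9, 0.3, 4.8]
grip_width: 0.262
```

servo_tool(
  translation=[
    [0, 0, -1.5],
    [0, 0, -1],
    [0, 0, 0],
  ],
  twist=[
    [0, 0, 0],
    [0, 0, 0],
    [0, 0, 0],
  ],
)

```text
time_s: 7.58
ee_pos: [0.5994, 0.0094, 0.2098]
eef_rot: [0.557, 3.091, 0.0]
force: [1.7, 0.2, 9.5]
grip_width: 0.264
```

servo_tool(
  translation=[
    [0, 0, -1.5],
    [0, 0, -1],
    [0, 0, 0],
  ],
  twist=[
    [0, 0, 0],
    [0, 0, 0],
    [0, 0, 0],
  ],
)

```text
time_s: 7.83
ee_pos: [0.5994, 0.0095, 0.2074]
eef_rot: [0.557, 3.091, 0.0]
force: [0.3, 0.5, 9.1]
grip_width: 0.264
```

servo_tool(
  translation=[
    [0, 0, -1],
    [0, 0, -1],
    [0, 0, 0],
    [0, 0, 0],
  ],
  twist=[
    [0, 0, 0],
    [0, 0, 0],
    [0, 0, 0],
    [0, 0, 0],
  ],
)

```text
time_s: 8.17
ee_pos: [0.5995, 0.0094, 0.2056]
eef_rot: [0.557, 3.091, 0.0]
force: [0.3, -0.8, 9.7]
grip_width: 0.266
```

servo_tool(
  translation=[
    [0, 0, -1],
    [0, 0, -0.5],
    [0, 0, 0],
    [0, 0, 0],
  ],
  twist=[
    [0, 0, 0],
    [0, 0, 0],
    [0, 0, 0],
    [0, 0, 0],
  ],
)

```text
time_s: 8.5
ee_pos: [0.5995, 0.0094, 0.2044]
eef_rot: [0.557, 3.09, 0.0]
force: [0.1, -0.2, 12.1]
grip_width: 0.266
```

Run:
```python
from h import *
s=env.state();print(s['ee_pos'],s['time_s'],s['force'],s['grip_width'])
im=env.get_image('wrist')[:,:,::-1];crop(im,200,140,115,95,6,'pics/w8.png')
im=env.get_image('scene')[:,:,::-1];crop(im,250,130,80,90,6,'pics/s8.png')
print(env.state()['force'])
```

```text
[0.59954613 0.00940231 0.20439323] 8.5 [ 0.12462301 -0.21368244 12.0823    ] 0.2655964754751086
[-0.95985986 -1.38062902 12.76736832]
```

View pics/w8.png

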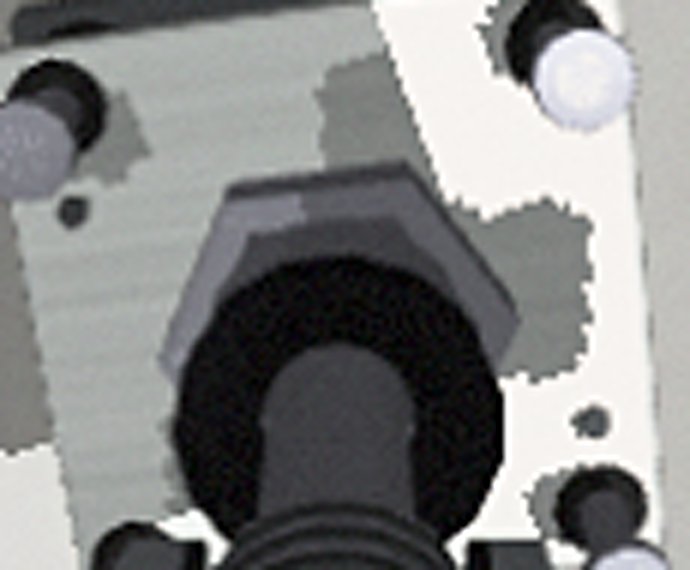

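View pics/s8.png

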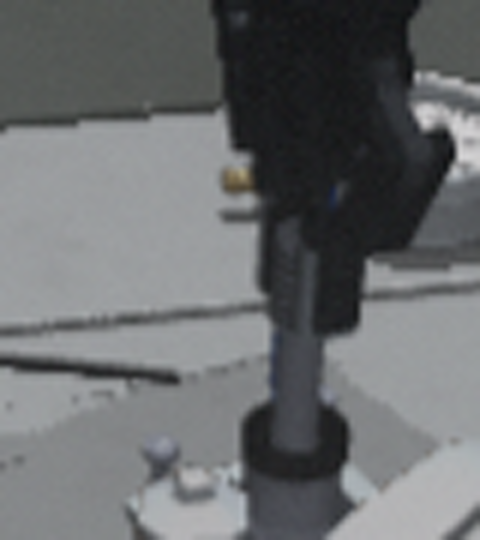

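servo_tool(
  translation=[
    [0, 0, -1],
    [0, 0, -0.5],
    [0, 0, 0],
    [0, 0, 0],
  ],
  twist=[
    [0, 0, 0],
    [0, 0, 0],
    [0, 0, 0],
    [0, 0, 0],
  ],
)

```text
time_s: 8.93
ee_pos: [0.5996, 0.0094, 0.2031]
eef_rot: [0.557, 3.09, 0.0]
force: [-0.7, -0.1, 14.0]
grip_width: 0.264
```

servo_tool(
  translation=[
    [0, 0, 2],
    [0, 0, 3],
    [0, 0, 3],
    [0, 0, 0],
    [0, 0, 0],
  ],
  twist=[
    [0, 0, 0],
    [0, 0, 0],
    [0, 0, 0],
    [0, 0, 0],
    [0, 0, 0],
  ],
)

```text
time_s: 9.35
ee_pos: [0.5994, 0.0095, 0.2103]
eef_rot: [0.557, 3.091, 0.0]
force: [1.0, -0.7, 5.1]
grip_width: 0.268
```

servo_tool(
  translation=[
    [0, 0, 2],
    [0, 0, 2],
    [0, 0, 1],
    [0, 0, 0],
    [0, 0, 0],
  ],
  twist=[
    [0, 0, 0],
    [0, 0, 0],
    [0, 0, 0],
    [0, 0, 0],
    [0, 0, 0],
  ],
)

```text
time_s: 9.77
ee_pos: [0.5992, 0.0095, 0.2147]
eef_rot: [-0.557, -3.091, -0.0]
force: [2.8, 0.9, -1.0]
grip_width: 0.261
```

servo_tool(
  translation=[
    [0, 0, 1.5],
    [0, 0, 1],
    [0, 0, 0],
    [0, 0, 0],
  ],
  twist=[
    [0, 0, 0],
    [0, 0, 0],
    [0, 0, 0],
    [0, 0, 0],
  ],
)

```text
time_s: 10.1
ee_pos: [0.5992, 0.0095, 0.2171]
eef_rot: [-0.557, -3.091, -0.0]
force: [3.9, -0.2, -6.1]
grip_width: 0.262
```

servo_tool(
  translation=[
    [0, 0, 1.5],
    [0, 0, 1.5],
    [0, 0, 0],
    [0, 0, 0],
  ],
  twist=[
    [0, 0, 0],
    [0, 0, 0],
    [0, 0, 0],
    [0, 0, 0],
  ],
)

```text
time_s: 10.43
ee_pos: [0.5991, 0.0095, 0.2201]
eef_rot: [-0.557, -3.091, -0.0]
force: [3.8, 1.4, -9.9]
grip_width: 0.264
```

servo_tool(
  translation=[
    [0, 0, 0.3],
    [0, 0, 0],
    [0, 0, 0],
    [0, 0, 0],
  ],
  twist=[
    [0, 0, 0],
    [0, 0, 0],
    [0, 0, 0],
    [0, 0, 0],
  ],
)

```text
time_s: 10.77
ee_pos: [0.5992, 0.0095, 0.2206]
eef_rot: [-0.557, -3.091, -0.0]
force: [3.3, 0.6, -10.7]
grip_width: 0.262
```

Run:
```python
from h import *
s=env.state();print(s['ee_pos'],s['time_s'],s['force'],s['grip_width'])
im=env.get_image('scene')[:,:,::-1];crop(im,250,130,80,90,6,'pics/s9.png')
print(env.state()['force'])
```

```text
[0.59916194 0.00948003 0.22059212] 10.7667 [  3.32346607   0.55835586 -10.6632525 ] 0.2617669328852602
[  1.74262729   1.40132823 -10.36727079]
```

View pics/s9.png

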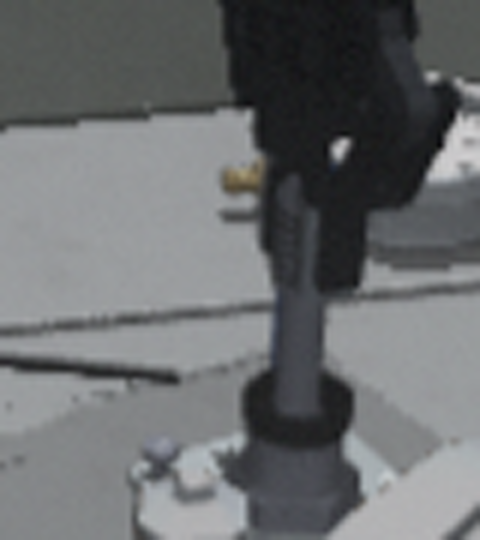

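servo_tool(
  translation=[
    [0, 0, -2],
    [0, 0, -2],
    [0, 0, -1.2],
    [0, 0, 0],
    [0, 0, 0],
  ],
  twist=[
    [0, 0, 0],
    [0, 0, 0],
    [0, 0, 0],
    [0, 0, 0],
    [0, 0, 0],
  ],
)

```text
time_s: 11.23
ee_pos: [0.5994, 0.0094, 0.2158]
eef_rot: [0.557, 3.091, 0.0]
force: [1.1, 0.2, -3.4]
grip_width: 0.261
```

servo_tool(
  translation=[
    [0, 0, 0],
    [0, 0, 0],
    [0, 0, 0],
    [0, 0, 0],
    [0, 0, 0],
  ],
  twist=[
    [0, 0, 0],
    [0, 0, 0],
    [0, 0, 0],
    [0, 0, 0],
    [0, 0, 0],
  ],
  fingers=55,
)

```text
time_s: 11.65
ee_pos: [0.5993, 0.0094, 0.2156]
eef_rot: [0.558, 3.092, 0.0]
force: [-0.7, -0.0, -0.3]
grip_width: 0.644
```

Run:
```python
from h import *
s=env.state();print(s['ee_pos'],s['time_s'],s['force'],s['grip_width'])
im=env.get_image('wrist')[:,:,::-1];cv2.imwrite('pics/w10.png',im)
```

```text
[0.59927839 0.00942853 0.21564319] 11.65 [-0.72965741 -0.02896168 -0.25726447] 0.6438339429836089
```

View pics/w10.png

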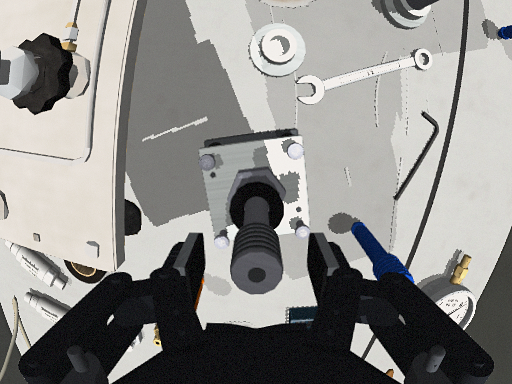

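The head at (257,270) stands free between the open pads, upright in the ring. I now withdraw straight up.

servo_tool(
  translation=[
    [0, 0, 15],
    [0, 0, 30],
    [0, 0, 30],
    [0, 0, 25],
    [0, 0, 0],
  ],
  twist=[
    [0, 0, 0],
    [0, 0, 0],
    [0, 0, 0],
    [0, 0, 0],
    [0, 0, 0],
  ],
)

```text
time_s: 12.12
ee_pos: [0.6003, 0.0094, 0.3206]
eef_rot: [0.556, 3.084, 0.001]
force: [-0.1, -0.2, 0.1]
grip_width: 0.646
```

servo_tool(
  translation=[
    [0, 0, 0],
    [0, 0, 0],
    [0, 0, 0],
    [0, 0, 0],
    [0, 0, 0],
  ],
  twist=[
    [0, 0, 0],
    [0, 0, 0],
    [0, 0, 0],
    [0, 0, 0],
    [0, 0, 0],
  ],
)

```text
time_s: 12.53
ee_pos: [0.5992, 0.0094, 0.3146]
eef_rot: [-0.557, -3.09, 0.0]
force: [-0.4, -0.2, -1.3]
grip_width: 0.642
```

Run:
```python
from h import *
s=env.state();print(s['ee_pos'],s['time_s'],s['force'],s['grip_width'],np.abs(s['qd']).max())
im=env.get_image('wrist')[:,:,::-1];cv2.imwrite('pics/w11.png',im)
im=env.get_image('scene')[:,:,::-1];crop(im,160,110,170,140,4,'pics/s11.png')
for z in(.053+.0015+.12,.093):print(z,proj('scene',[.5992,.0095,z]),wproj(s,[.5992,.0095,z]))
```

```text
[0.59920618 0.00943429 0.31457453] 12.5333 [-0.39037371 -0.22647559 -1.28244252] 0.6415807741856309 0.005235931562483227
0.1745 [301.63426234 164.33544696] [257.14222286 203.53668917]
0.093 [299.01566072 198.13697101] [256.89470009 176.55351748]
```

View pics/w11.png

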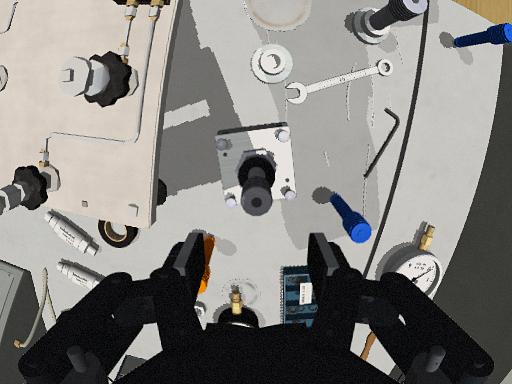

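View pics/s11.png

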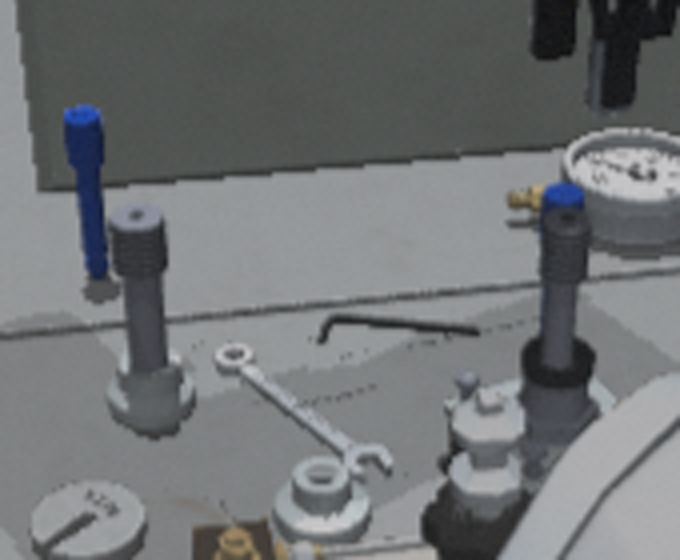

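The slim nipple stands upright in the ring. Its head top is at scene (302,163), where a home depth predicts (302,164). The fat nipple and the spanner are unmoved and the gripper is clear, so I hand in.

```bash
python3 -c "
from bench import env
print(env.hand_in())"
```

```text
the job is handed in; nothing more can be done
None
```

The slim nipple is locked in the coupling and released, with the arm clear above it. I handed the job in at about 12.6 s. No verdict is reported, so the figures below are my own estimates.

- **Push:** I took the nipple by its head, lowered it into the coupling and pushed to about 16 N. That puts the plate about 10 mm down and the tip about at the bore's bottom. The measured force dipped partway, as it would on passing the jaws.
- **Pull:** I pulled up with about 8 N net, which lifts the plate about 5 mm. The nipple held, with its tip about 1.3 mm above home, and the scene picture showed the coupling rise with it. I then lowered it back to rest and let go.
- **Last checks:** The head sits within about 1.5 px of where a home depth predicts in both views. The fat nipple and the spanner look unmoved, and the force reading is near zero with the gripper about 100 mm clear.
- **Uncertain:** My first estimates of the coupling's position disagreed by 3 to 5 mm between cameras, so I corrected the position in close-up before inserting. Plate height comes only from the force (readings scatter by about 1 N) and the pictures, as I had no direct reading of it. A small sideways force of 2 to 4 N showed during the insertion and again during the pull.

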